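Lock the cover of the sugar breaker with its quarter-turn fastener

ROBOT

A 7-joint arm with a two-finger parallel gripper is mounted at the origin on the work surface. World frame = base frame: x ahead of the robot, y to its left, z up, the work surface at z = 0. Lengths are in mm, angles in rad, forces in N, time in s.
With the tool pointing down it reaches from about 350 to 775 mm from the base axis. Payload 3.1 kg.
Tool frame: the origin (TCP) lies between the finger pads; the fingertips stand 14 mm ahead of it and the grasp point (between the pads) lies 5 mm behind it; z points along the fingers, y is the line along which they close (so a half turn about z gives the same grasp; the last joint's range is limited). The gripper opens to 85 mm and grips with 20 to 120 N. Pads are 22 mm wide; open, the fingers measure 114 mm over their backs; the gripper's body (76 mm by 85 mm) begins 54 mm behind the grasp point. The pads swing forward as they close: fully open they stand 13 mm farther back than shut.
Start: joints at [-1.353, 0.311, 0.014, 1.512, -0.004, 1.319, -0.027], TCP at [141.259, 531.566, 245.304] pointing down, gripper open.
Joint ranges: [-2.7, 2.7], [-0.3, 1.91], [-1.27, 1.3], [0.12, 2.57], [-1.44, 4.58], [0.2, 2.03], [-3.05, 3.05]. Speed limits (rad/s): [2.79, 2.79, 3.14, 3.14, 3.14, 3.14, 3.14].

INTERFACE

Orientations are given as a unit quaternion [x, y, z, w].
In Python, from plant import readout, camera, get_calibration, sign_off gives the robot as it stands.
- The arm moves only by the shell command python3 -m jog 'ROWS' [OPENING] [FORCE]. ROWS is a JSON object of lists of equal length, an entry for each row: "travel": the shift along the tool's x, y, z in m, a list of three; "yaw": the turn about the tool's z in rad. In form: {"travel": [[x, y, z], ...], "yaw": [yaw, ...]}. A call has 1 to 5 rows; each row shifts and turns the commanded pose from where the row before left it, along the tool's axes as they then stand; what a row does not reach is not made up. A row lasts 1/12 s, in which the tool goes at most 41.7 mm and 7.16 degrees, less where a joint would pass 70% of its speed; a pose out of reach is approached as far as the arm can. A call is refused whole if a number of a shift passes 0.0417 or a number of a turn 0.125, either way. A call with a gripper value outside its range is refused whole. OPENING is the closure, from 0 (fully open) to 1 (shut), set as the call begins (- or left out, the last holds). The fingers move at their own pace and stop on an object; FORCE is the grip in N (left out, the last holds). Time passes only in rows, so rows that do not move let the fingers close. It gives the time, the measured TCP pose, the force, the opening and the grip force at its end, in the units of the state.
- readout.sense(): the state, without advancing time (a new reading comes with each control period).
- camera(name): name is "scene" or "top" or "wrist"; returns the picture (400x640x3 uint8, blue, green, red); there is no depth.
- get_calibration(name): a dict with "fx", "fy", "cx", "cy" (pixels), "view" (4x4, takes a point from world to camera coordinates). Camera axes: x right, y up, looking along -z (the intrinsics and any distortion apply to the point x, -y, -z); pixel columns grow to the right and rows downward; lengths in mm; the calibration is good to about 2 mm. A picture is of the moment at which its call begins: read the wrist's pose just before it. get_calibration takes no time and is no camera call; for the wrist camera it gives the pose at the moment of the call.
- sign_off(): hands the job in; it is judged then, once.
The state is a dict: "time_s": time; "joint_positions": joint angles; "joint_velocities": joint speeds; "tau": joint torques, N m; "eef_pos": TCP position; "ee_rot": TCP orientation; "contact_force": force on the tool from outside, world axes, zero at the start; "wrist_torque": the same for the moment, N m; "gripper_width": finger opening in mm; "grasp_force": force on a finger pad.
Only numpy, scipy, OpenCV 4.12 (cv2) and the standard library are available. Lean on these libraries where they do the work, as an engineer would, in place of code of your own. Each camera call takes 0.05 s, during which the arm holds its last target. There are 200 camera calls.

TASK

The clean-out cover on top of the sugar breaker is down on its springy seal but not locked. Set a fingertip in the slot of the red dial, press the cover down against its seal and turn the dial a quarter turn clockwise up to its stop, so that the cam draws the cover flush and locks it; then let go. Grasp and lift nothing, do not pull the cover open, and leave the brush, hammer and jar where they are.

Things in the scene. Friction and masses are not known exactly. Their poses are not given: they have to be found in the camera images.
- machine: Sugar-lump breaker, fixed on the bench: white plinth, steel deck 130 mm above the bench, 320 mm (its x) by 460 mm (its y, -240 to +220). Origin on the bench, under the machine; z up; its front, -x, looks roughly at the robot. Aluminium cover 200 (x, -110 to +90) by 180 mm (y, -80 to +100), 4 mm thick, its top 137 mm above the bench when flush.
- hopper (a point): Centre of the mouth of the steel feed hopper on the deck's -y end, 245 mm above the bench: an obstacle 210 mm (machine x) by 140 mm (machine y). Behind it (machine +x) a white catch bin 70 mm high stands on the bench.
- cover (a joint): Angle of the cover (rad) about its hinge along machine y at machine x = +90 mm, 145 mm from the dial's axis: 0 flush (a firm stop), positive open. Unlocked, its sprung seal carries it at about 0.05 rad, the dial some 7 mm above flush. It yields about 1 mm per newton: 7 N down on the dial brings it flush.
- dial (a joint): Angle of the dial (rad): 0 open, grows clockwise seen from above, stop at 1.571 = locked; starts at 0 to 0.35. Stiff (0.07 Nm, up to 0.25 Nm as the cam pulls) and stays where left. At about 0.7 its cam meets the keeper: it jams there (over 25 N) unless the cover is pressed to below 0.02 rad (3 mm from flush); by 1.2 the cam has drawn it flush and holds it.
- dial_top (a point): Centre of the red dial, a disc 76 mm across, level with the cover's top, its axis at machine x = -55, y = +10 mm. Through its middle a slot 62 mm long, 28 mm wide, 14 mm deep, upright walls, closed ends. z up; x along the slot towards the end with a white pointer mark.
- slot_floor: Black floor of the slot. Origin: centre of its upper face, 14 mm below dial_top (123 mm above the bench when flush); axes as dial_top. Dial open: the white pointer looks to machine -y, at a white dot on the cover (slot along machine y); locked: to machine -x, at a green dot near the cover's front edge (slot along machine x).
- brush: Cleaning brush 170 mm long with a wooden handle, lying along machine x on the deck beside the cover (+y side). Origin under its middle. Leave it alone.
- hammer: Small sugar hammer, 260 mm long, lying on the bench behind the machine. Origin under its middle. Leave it alone.
- jar: Closed jar of sugar, 76 mm across, 120 mm tall, standing on the bench at the machine's +y side. Origin under its centre. Leave it alone.

How it is judged (in metres and radians):
On the way:
1. a fingertip stands on the floor of the dial's slot and presses the cover down against its seal, before the cam has caught (contact force between the fingers and slot_floor above 1 N and value of joint cover below 0.03 rad and value of joint dial below 1.1 rad), for 0.05 s.
At the end, for the whole second after the job is handed in: The dial stands within 0.17 rad (10 degrees) of its locked stop, the cover is held flush (below 0.010 rad, about 1.5 mm at the dial) with nothing touching it, and brush, hammer and jar are within 30 mm of where they stood (value of joint dial above 1.4 rad and value of joint cover below 0.01 rad and distance of each of brush, hammer, jar from where it was at the start of the episode below 0.03 m).
It fails at once if the cover is pulled open (value of joint cover above 0.12 rad).
It fails at once if the brush is pushed or lifted (distance of brush from where it was at the start of the episode above 0.03 m).
It fails at once if the hammer is pushed or lifted (distance of hammer from where it was at the start of the episode above 0.03 m).
It fails at once if the jar is pushed or lifted (distance of jar from where it was at the start of the episode above 0.03 m).
It also fails if it takes over 38 s, if anything falls off the work surface, if the arm or the gripper's body presses on something with over 40 N, if the wrist force passes 120 N, or if a joint passes its speed limit or range.

## Working session

There is one attempt and no reset: what is moved stays moved. The work goes in short steps, Python scripts to look and compute and a shell command to move; the robot and the scene stay as the last step left them, time stands still between calls to the robot, and variables do not carry over. Pictures are saved under pics/ and viewed, at most 10 in all, crops included, and the job is handed in when it is done.

```bash
mkdir -p pics
python3 - <<'E'
from plant import readout,camera,get_calibration
import cv2,numpy as np
s=readout.sense();print({k:np.round(v,3) for k,v in s.items()})
for n in("top","scene"):
    im=camera(n);cv2.imwrite(f"pics/{n}0.png",im)
    c=get_calibration(n);print(n,{k:np.round(v,3).tolist() for k,v in c.items()})
E
```

```text
{'time_s': np.float64(0.0), 'joint_positions': array([-1.353,  0.312,  0.014,  1.513, -0.004,  1.319, -0.027]), 'joint_velocities': array([-0.001,  0.001,  0.   , -0.001, -0.001,  0.001,  0.   ]), 'tau': array([-0.0000e+00, -3.7992e+01,  1.4600e-01, -2.3059e+01,  1.2000e-02,
        1.4000e-02,  0.0000e+00]), 'eef_pos': array([141.064, 530.879, 244.221]), 'ee_rot': array([ 0.129,  0.992, -0.001, -0.   ]), 'contact_force': array([0.396, 0.24 , 0.042]), 'wrist_torque': array([ 0.049, -0.011,  0.008]), 'grasp_force': np.float64(0.0), 'gripper_width': np.float64(85.149)}
top {'fx': 393.672, 'fy': 393.672, 'cx': 316.025, 'cy': 205.888, 'view': [[0.029, -0.999, 0.019, 123.473], [0.988, 0.031, 0.152, -648.955], [-0.153, 0.015, 0.988, -1250.02], [0.0, 0.0, 0.0, 1.0]]}
scene {'fx': 366.509, 'fy': 366.509, 'cx': 319.91, 'cy': 201.711, 'view': [[-0.117, 0.993, 0.006, -61.183], [-0.567, -0.072, 0.82, 230.109], [0.815, 0.092, 0.572, -1449.788], [0.0, 0.0, 0.0, 1.0]]}
```

View pics/top0.png

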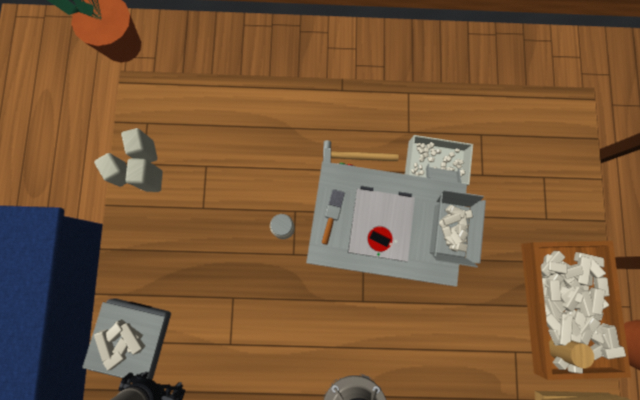

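View pics/scene0.png

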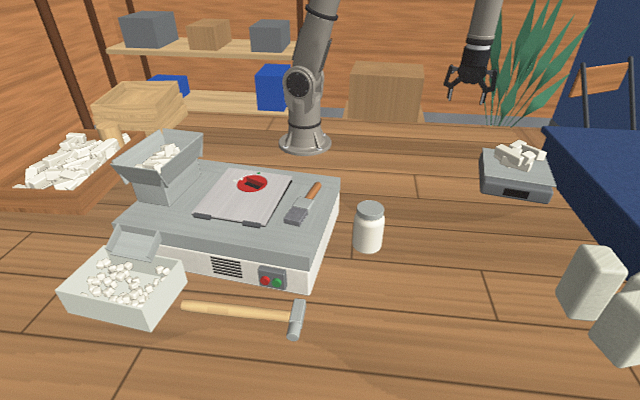

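The top view shows the dial at about (380,239), the white dot near (396,241), the green dot near (378,255), the brush at (333,217), the jar at (282,226) and the hopper at (458,228). The scene view has the dial at (252,184).

```bash
cat > h.py <<'E'
import numpy as np,cv2
from plant import readout,camera,get_calibration
def ray(c,uv):
    V=np.array(c["view"]);R,t=V[:3,:3],V[:3,3]
    d=np.array([(uv[0]-c["cx"])/c["fx"],-(uv[1]-c["cy"])/c["fy"],-1.])
    return -R.T@t,R.T@d
def onz(c,uv,z):
    o,d=ray(c,uv);return o+d*(z-o[2])/d[2]
def proj(c,p):
    V=np.array(c["view"]);q=V[:3,:3]@p+V[:3,3]
    return np.array([c["cx"]+c["fx"]*q[0]/-q[2],c["cy"]+c["fy"]*-q[1]/-q[2]])
def rect(im,c,cen,z,half=120,s=2.5):
    # orthographic view of the plane z: up = world +x, left = world +y
    n=int(2*half*s)
    pts=[(half,half),(half,-half),(-half,half),(-half,-half)]
    src=np.float32([proj(c,np.array([cen[0]+a,cen[1]+b,z])) for a,b in pts])
    dst=np.float32([(n/2-b*s,n/2-a*s) for a,b in pts])
    return cv2.warpPerspective(im,cv2.getPerspectiveTransform(src,dst),(n,n),flags=cv2.INTER_CUBIC)
E
python3 - <<'E'
from h import *
P=[]
for n in("top","scene"):
    im=cv2.imread(f"pics/{n}0.png").astype(int);c=get_calibration(n)
    m=((im[...,2]>120)&(im[...,1]<60)&(im[...,0]<60)).astype(np.uint8)
    k,l,st,ce=cv2.connectedComponentsWithStats(m)
    lo=(350,220,410,260) if n=="top" else(230,165,275,205)
    i=[j for j in range(1,k) if lo[0]<ce[j][0]<lo[2] and lo[1]<ce[j][1]<lo[3]]
    i=max(i,key=lambda j:st[j][4])
    h=cv2.convexHull(np.argwhere(l==i)[:,::-1].astype(np.int32))[:,0]
    q=np.array([onz(c,p+0.0,142)[:2] for p in h],np.float32)
    (x,y),r=cv2.minEnclosingCircle(q);e=cv2.fitEllipse(q)
    print(n,st[i],x,y,r,e);P.append(ray(c,proj(c,np.array([*e[0],142]))))
A=sum(np.eye(3)-np.outer(d,d)/(d@d) for o,d in P);b=sum((np.eye(3)-np.outer(d,d)/(d@d))@o for o,d in P)
print(np.linalg.solve(A,b))
r=rect(cv2.imread("pics/top0.png"),get_calibration("top"),(520,-60),140)
r2=rect(cv2.imread("pics/scene0.png"),get_calibration("scene"),(520,-60),140)
cv2.imwrite("pics/r.png",cv2.resize(np.hstack([r,r2]),(800,400)))
E
```

```text
top [368 227  24  24 261] 536.7337036132812 -51.17061996459961 36.705238342285156 ((536.8883666992188, -50.78898239135742), (71.82172393798828, 73.10716247558594), 47.82285690307617)
scene [238 176  29  16 199] 534.5215454101562 -52.22504425048828 37.9033317565918 ((534.4254150390625, -52.35982131958008), (71.50138854980469, 74.94274139404297), 73.17744445800781)
[536.8802329  -51.00653915 143.55960333]
```

Run:
```python
from h import *
r=[rect(cv2.imread(f"pics/{n}0.png"),get_calibration(n),(550,-60),142,150,400/300) for n in("top","scene")]
cv2.imwrite("pics/r1.png",np.hstack([cv2.resize(x,(400,400)) for x in r]))
```

```text
(no output)
```

View pics/r1.png

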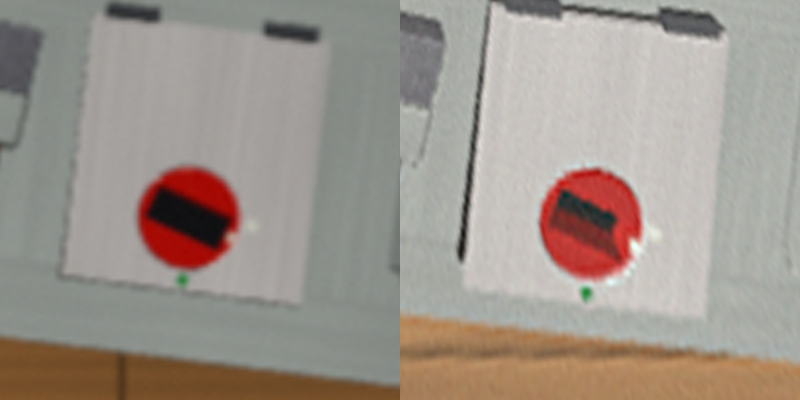

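Dial top comes out at about (536,-51,143.5), which fits the given 144 mm. The machine yaw is about -0.135. The pointer at (230,237) in the rectified view puts the dial at about 0.30 rad. I'll put both nearly closed fingertips in the slot, with tool y along it.

```bash
R='[-0.0285,-0.0245,0]'
python3 -m jog '{"travel":[[-0.0285,-0.0245,0],[-0.0285,-0.0245,0],[-0.0285,-0.0245,0],[-0.0285,-0.0245,0],[-0.0285,-0.0245,0]],"yaw":[0,0,0,0,0]}' 0.86
python3 -m jog '{"travel":[[-0.0285,-0.0245,0],[-0.0285,-0.0245,0],[-0.0285,-0.0245,0],[-0.0285,-0.0245,0],[-0.0285,-0.0245,0]],"yaw":[0,0,0,0,0]}'
python3 -m jog '{"travel":[[-0.0285,-0.0245,0],[-0.0285,-0.0245,0],[-0.0285,-0.0245,0],[-0.0285,-0.0245,0],[-0.0285,-0.0245,0]],"yaw":[0,0,0,0,0]}'
```

```text
time_s: 0.52
eef_pos: [248.0, 374.6, 244.8]
ee_rot: [0.129, 0.992, -0.0, -0.0]
contact_force: [1.0, -0.3, 1.2]
gripper_width: 25.3
grasp_force: 0.0
time_s: 0.93
eef_pos: [354.1, 219.7, 245.1]
ee_rot: [0.129, 0.992, -0.0, -0.0]
contact_force: [1.4, 1.0, -0.1]
gripper_width: 12.2
grasp_force: 0.0
time_s: 1.35
eef_pos: [460.4, 65.0, 245.1]
ee_rot: [0.129, 0.992, 0.0, -0.0]
contact_force: [0.7, 1.1, -0.8]
gripper_width: 12.0
grasp_force: 0.0
```

```bash
python3 -m jog '{"travel":[[-0.025,-0.0225,0],[-0.025,-0.0225,0],[-0.025,-0.0225,0],[-0.025,-0.0225,0],[0,0,0]],"yaw":[0,0,0,0,0.12]}'
python3 -m jog '{"travel":[[0,0,0],[0,0,0],[0,0,0]],"yaw":[0.05,0,0]}'
python3 - <<'E'
from h import *
s=readout.sense();c=get_calibration("wrist");im=camera("wrist");cv2.imwrite("pics/w0.png",im)
import json;json.dump({k:np.array(v).tolist() for k,v in c.items()},open("w0.json","w"))
print(s["eef_pos"],s["ee_rot"],proj(c,np.array([536,-51,143.])),np.round(c["view"],3))
im=camera("top");cv2.imwrite("pics/top1.png",im)
E
```

```text
time_s: 1.77
eef_pos: [535.2, -55.1, 245.0]
ee_rot: [0.195, 0.981, -0.003, 0.002]
contact_force: [0.7, -1.4, -0.1]
gripper_width: 12.1
grasp_force: 0.0
time_s: 2.02
eef_pos: [533.3, -45.7, 244.7]
ee_rot: [0.212, 0.977, -0.0, -0.001]
contact_force: [-0.2, 0.3, -0.4]
gripper_width: 11.8
grasp_force: 0.0
[533.2646287  -45.74107649 244.73939741] [ 2.12326819e-01  9.77198519e-01 -6.90095517e-05 -6.09364523e-04] [304.27674838 211.28457156] [[ 4.15000e-01  9.10000e-01  1.00000e-03 -1.80603e+02]
 [-8.78000e-01  4.01000e-01 -2.62000e-01  5.21235e+02]
 [-2.38000e-01  1.08000e-01  9.65000e-01 -2.44435e+02]
 [ 0.00000e+00  0.00000e+00  0.00000e+00  1.00000e+00]]
```

View pics/w0.png

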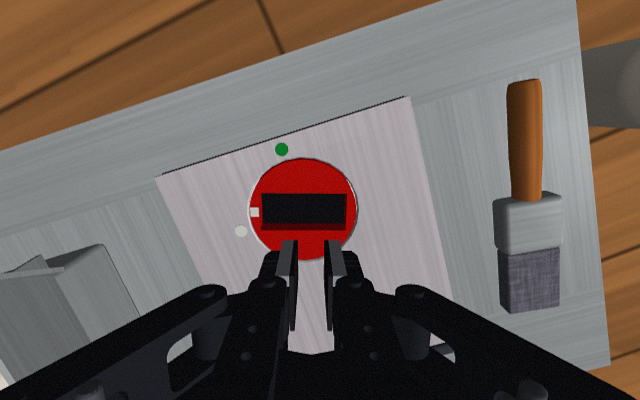

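The wrist view shows the dial centred near (303,208), with its slot level in the image from (261,193) to (347,230). The white pointer is on the left at (254,212) and the fingertips sit just below the dial. Next I'll measure the dial precisely.

Run:
```python
from h import *
import json
c=json.load(open("w0.json"));im=cv2.imread("pics/w0.png").astype(int)
z=143.3
m=((im[...,2]>70)&(im[...,1]<50)&(im[...,0]<50)).astype(np.uint8);m[260:]=0
m[:, :245]=0;m[:,362:]=0
h=cv2.convexHull(np.argwhere(m)[:,::-1].astype(np.int32))[:,0]
q=np.array([onz(c,p+0.,z)[:2] for p in h],np.float32)
A=np.c_[2*q,np.ones(len(q))];b=(q**2).sum(1);x=np.linalg.lstsq(A,b,rcond=None)[0]
print("circle",x[:2],np.sqrt(x[2]+x[:2]@x[:2]))
# rim: dark pixels + dark red walls
g=im[...,2];s=(g<130)[180:240,250:358]&(((np.mgrid[180:240,250:358][1]-303)/50.)**2+((np.mgrid[180:240,250:358][0]-208)/46.)**2<0.9)
p=np.argwhere(s)+[180,250]
k,l,st,ce=cv2.connectedComponentsWithStats(s.astype(np.uint8));i=1+st[1:,4].argmax();p=np.argwhere(l==i)[:,::-1]+[250,180]
w=np.array([onz(c,a+0.,z)[:2] for a in p],np.float32)
r=cv2.minAreaRect(w);print("slot",r)
bx=cv2.boxPoints(r);print(bx)
R=np.array(readout.sense()["ee_rot"])
from scipy.spatial.transform import Rotation as Ro
M=Ro.from_quat(R).as_matrix();print("tool x,y az",np.degrees(np.arctan2(M[1,:2],M[0,:2])))
for t in (x[:2],np.array(r[0])): print("shift tool",M.T@np.r_[t-readout.sense()["eef_pos"][:2],0])
pt=onz(c,(254,212),z);print("pointer az",np.degrees(np.arctan2(*(pt[:2]-x[:2])[::-1])))
gd=onz(c,(281.5,149),z-1);wd=onz(c,(241,231),z-1)
for d in(gd,wd):print(d,np.degrees(np.arctan2(*(d[:2]-x[:2])[::-1])))
```

```text
circle [489.53979258 -37.82070694] 73.32713935104275
slot ((535.9228515625, -51.82914733886719), (60.97001647949219, 27.52884292602539), 65.46833038330078)
[[510.74368  -73.8474  ]
 [535.7875   -85.27727 ]
 [561.10205  -29.810898]
 [536.0582   -18.381027]]
tool x,y az [155.51381011  65.51380476]
shift tool [ 4.29597486e+01 -1.12894377e+01  2.67456729e-02]
shift tool [-5.05779619e+00 -4.81340398e+00 -4.01942981e-03]
pointer az -55.13094668440214
[489.56686454 -46.63619651 142.3       ] -89.82404782641514
[530.68965747 -99.18262174 142.3       ] -56.15383097169595
```

The slot measures 61.0 x 27.5 mm (given 62 x 28), centred at (535.9,-51.8), and the tool's y axis lines up with it to within 0.1°. The dial is at about 0.32 rad. Next: shift, come down to just above it, and check.

```bash
python3 -m jog '{"travel":[[-0.005,-0.005,0.02],[0,0,0.035],[0,0,0.02],[0,0,0],[0,0,0]],"yaw":[0,0,0,0,0]}'
python3 - <<'E'
from h import *
im=camera("wrist");s=readout.sense();cv2.imwrite("pics/w1.png",im[120:360,160:480].repeat(2,0).repeat(2,1))
print(s["eef_pos"],s["ee_rot"],s["contact_force"])
E
```

```text
time_s: 2.53
eef_pos: [535.3, -52.0, 169.8]
ee_rot: [0.212, 0.977, -0.0, -0.001]
contact_force: [-0.3, -0.6, 0.1]
gripper_width: 12.3
grasp_force: 0.0
[536.5611269  -52.39281607 171.21522308] [2.12630206e-01 9.77132552e-01 1.14499531e-04 5.98085380e-04] [-0.33032661  0.90087064  0.52652919]
```

View pics/w1.png

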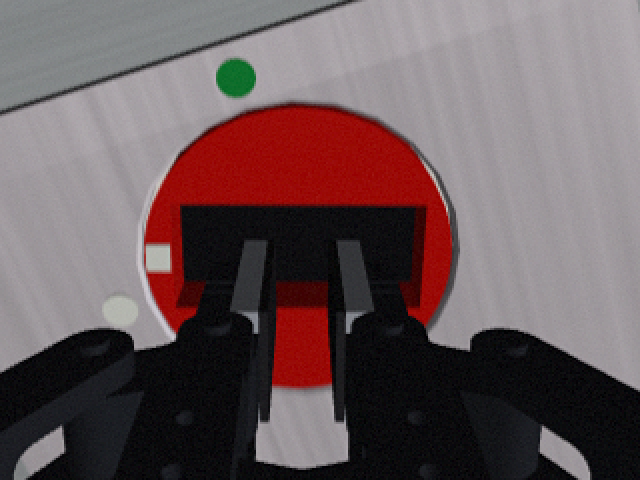

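The fingertips, at columns 250 and 348 in the crop, sit over the middle of the slot (columns 180–425) with room at both ends. Lowering into the slot.

```bash
python3 -m jog '{"travel":[[0,0,0.012],[0,0,0.008],[0,0,0.003],[0,0,0],[0,0,0]],"yaw":[0,0,0,0,0]}'
python3 -m jog '{"travel":[[0,0,0.003],[0,0,0.003],[0,0,0.003],[0,0,0],[0,0,0]],"yaw":[0,0,0,0,0]}'
```

```text
time_s: 3.0
eef_pos: [536.5, -52.7, 148.0]
ee_rot: [0.213, 0.977, 0.0, 0.001]
contact_force: [-0.2, -0.0, 0.2]
gripper_width: 11.6
grasp_force: 0.0
time_s: 3.42
eef_pos: [537.2, -52.9, 139.2]
ee_rot: [0.213, 0.977, 0.0, 0.001]
contact_force: [0.5, 0.4, 5.8]
gripper_width: 11.8
grasp_force: 2.9
```

```bash
python3 -m jog '{"travel":[[0,0,0.002],[0,0,0.002],[0,0,0.001],[0,0,0],[0,0,0]],"yaw":[0,0,0,0,0]}'
```

```text
time_s: 3.83
eef_pos: [537.3, -52.9, 137.2]
ee_rot: [0.213, 0.977, 0.001, 0.002]
contact_force: [-5.3, 0.7, 20.9]
gripper_width: 12.2
grasp_force: 11.2
```

Flush on the stop at about 20 N. I'll ease off slightly and turn.

```bash
python3 -m jog '{"travel":[[0,0,-0.001],[0,0,0],[0,0,0],[0,0,0],[0,0,0]],"yaw":[0.08,0.08,0.08,0.08,0.08]}'
python3 -m jog '{"travel":[[0,0,0],[0,0,0],[0,0,0],[0,0,0]],"yaw":[0.08,0.08,0,0]}'
python3 - <<'E'
from h import *
s=readout.sense();print(s["wrist_torque"],s["joint_positions"][6],s["ee_rot"])
im=camera("wrist");cv2.imwrite("pics/w2.png",im[120:360,160:480].repeat(2,0).repeat(2,1))
E
```

```text
time_s: 4.25
eef_pos: [537.0, -54.1, 137.3]
ee_rot: [0.405, 0.914, 0.0, 0.001]
contact_force: [-3.8, -1.6, 15.8]
gripper_width: 12.1
grasp_force: 9.4
time_s: 4.58
eef_pos: [536.7, -54.5, 137.2]
ee_rot: [0.476, 0.88, 0.0, 0.001]
contact_force: [-4.3, -1.4, 16.8]
gripper_width: 12.2
grasp_force: 10.2
[-0.22014942  0.86836371 -0.04030905] 0.9388580541359569 [4.75585867e-01 8.79668352e-01 8.14088331e-05 1.29088732e-03]
```

View pics/w2.png

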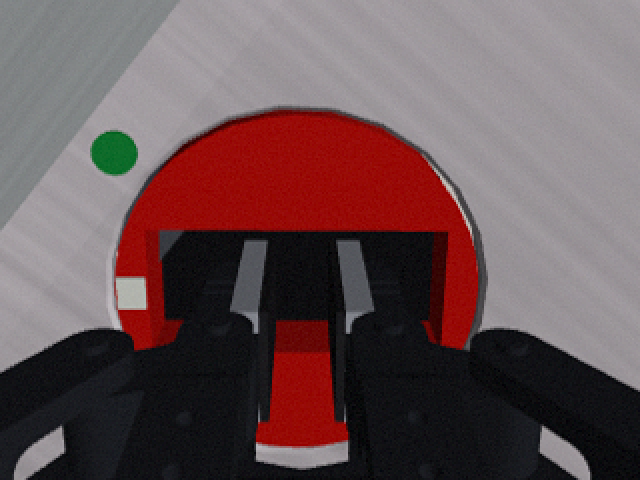

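The dial follows with almost no lag: the slot is still level in the wrist view at about 0.85 rad, and the green dot at (114,152) is nearing the pointer. Continuing to the stop.

```bash
python3 -m jog '{"travel":[[0,0,0],[0,0,0],[0,0,0],[0,0,0],[0,0,0]],"yaw":[0.08,0.08,0.08,0.08,0.08]}'
python3 -m jog '{"travel":[[0,0,0],[0,0,0],[0,0,0],[0,0,0],[0,0,0]],"yaw":[0.08,0.08,0.08,0.08,0]}'
python3 - <<'E'
from h import *
s=readout.sense();print(s["wrist_torque"],s["joint_positions"][6])
im=camera("wrist");cv2.imwrite("pics/w3.png",im[120:360,160:480].repeat(2,0).repeat(2,1))
E
```

```text
time_s: 5.05
eef_pos: [535.8, -55.3, 137.2]
ee_rot: [0.642, 0.766, -0.0, 0.001]
contact_force: [-6.2, -2.3, 18.1]
gripper_width: 12.1
grasp_force: 9.7
time_s: 5.47
eef_pos: [535.2, -55.5, 137.2]
ee_rot: [0.756, 0.655, -0.001, 0.0]
contact_force: [-7.9, -1.7, 19.2]
gripper_width: 12.1
grasp_force: 10.1
[-0.37916992  1.55088494 -0.06961435] 0.304700162299512
```

View pics/w3.png

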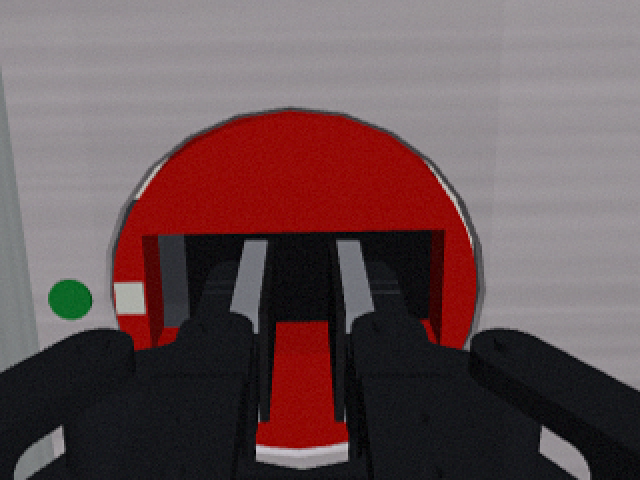

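The pointer at (130,298) now looks straight at the green dot (70,300). I'll turn a little more to meet the stop, then ease back and lift.

```bash
python3 -m jog '{"travel":[[0,0,0],[0,0,0],[0,0,0],[0,0,0]],"yaw":[0.05,0.04,0,0]}'
python3 -c "
from h import *
s=readout.sense();print(s['wrist_torque'],s['contact_force'])"
```

```text
time_s: 5.85
eef_pos: [536.2, -54.7, 137.2]
ee_rot: [0.784, 0.621, 0.0, 0.001]
contact_force: [-4.9, -0.6, 18.0]
gripper_width: 12.2
grasp_force: 10.2
[-0.22308641  1.09338905  0.06992697] [-4.8532859  -0.56403164 18.03976385]
```

```bash
python3 -m jog '{"travel":[[0,0,-0.002],[0,0,-0.002],[0,0,-0.002],[0,0,-0.003],[0,0,0]],"yaw":[-0.03,-0.03,0,0,0]}'
python3 -m jog '{"travel":[[0,0,-0.01],[0,0,-0.02],[0,0,-0.03],[0,0,-0.03],[0,0,0]],"yaw":[0,0,0,0,0]}'
python3 -m jog '{"travel":[[0,0,0],[0,0,0]],"yaw":[0,0]}'
python3 - <<'E'
from h import *
s=readout.sense();print(s["contact_force"])
c=get_calibration("wrist");im=camera("wrist");cv2.imwrite("pics/w4.png",im)
E
```

```text
time_s: 6.27
eef_pos: [535.9, -52.4, 143.3]
ee_rot: [0.764, 0.645, -0.0, -0.0]
contact_force: [0.3, -0.2, -0.1]
gripper_width: 11.9
grasp_force: 0.0
time_s: 6.68
eef_pos: [539.5, -54.3, 239.6]
ee_rot: [0.764, 0.645, 0.004, 0.004]
contact_force: [1.3, -0.3, 0.3]
gripper_width: 11.8
grasp_force: 0.0
time_s: 6.85
eef_pos: [535.7, -52.4, 233.1]
ee_rot: [0.764, 0.645, -0.0, -0.0]
contact_force: [0.6, 0.3, 0.2]
gripper_width: 12.0
grasp_force: 0.0
[0.63761018 0.34983827 0.18499155]
```

View pics/w4.png

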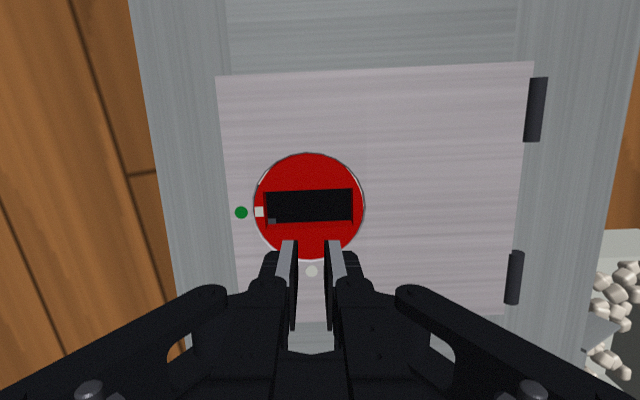

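The fingers are clear and the pointer (259,212) is at the green dot (241,212). The slot is parallel to the cover's edges (about -2.6° against -2.5°), so the dial is at its locked stop.

```bash
python3 -c "
from plant import sign_off;print(sign_off())"
```

```text
the job is handed in; nothing more can be done
None
```

The cover was pressed flush, the dial turned clockwise to its locked stop and the fingers lifted clear; the final wrist picture shows the pointer at the green dot, and the job is handed in (no verdict was returned).

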